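# Close the open port of the water bath and start it

### The arm

A 6-joint arm with a two-finger parallel gripper is mounted at the origin on the work surface. World frame = base frame: x ahead of the robot, y to its left, z up, the work surface at z = 0. Lengths are in m, angles in rad, forces in N, time in s.
With the tool pointing down it reaches from about 0.35 to 0.875 m from the base axis. Payload 4.2 kg.
Tool frame: the origin (TCP) lies between the finger pads; the fingertips stand 22 mm ahead of it and the grasp point (between the pads) lies 3 mm ahead of it; z points along the fingers, y is the line along which they close (so a half turn about z gives the same grasp; the last joint's range is limited). The gripper opens to 85 mm and grips with 20 to 120 N. Pads are 22 mm wide; open, the fingers measure 114 mm over their backs; the gripper's body (76 mm by 85 mm) begins 54 mm behind the grasp point. The pads swing forward as they close: fully open they stand 13 mm farther back than shut.
Start: joints at [1.492, 0.385, 0.008, 0, -1.194, -0.259], TCP at [0.207, 0.59, 0.253] pointing down, gripper open.
Joint ranges: [-3.14, 3.14], [-1.21, 2.06], [-1.07, 1.41], [-3.16, 2.05], [-2.99, -0.16], [-3.1, 3.1]. Speed limits (rad/s): [2.79, 2.79, 3.14, 3.14, 3.14, 3.14].

### API

Orientations are given as a 3x3 rotation matrix whose columns are the frame's x, y, z axes.
In Python, from cell import env, cams, nets gives the robot as it stands. The module is installed in compiled form; this text tells all that it offers.
- The arm moves only by the tool play_rows, never from a script. Its argument "moves" is one flat list of numbers, 5 for each row, row after row: the shift along the tool's x, y, z in cm, then the turn about the tool's z in rad, then the opening in per cent of the stroke, from 0 (shut) to 100 (fully open). A call has 1 to 5 rows; each row is the pose to reach, as a shift and turn from the pose commanded when the call began, along the tool's axes at that moment; what a row does not reach only later rows make up. A row lasts 1/12 s, in which the tool goes at most 41.7 mm and 7.16 degrees, less where a joint would pass 70% of its speed; a pose out of reach is approached as far as the arm can. A call with a gripper value outside its range is refused whole. The fingers move at their own pace and stop on an object; "grip_force" is the grip in N (left out, the last holds). Time passes only in rows, so rows that repeat a pose let the fingers close. It gives the time, the measured TCP pose, the force, the opening and the grip force at its end, in the units of the state.
- env.read_state(): the state, without advancing time (a new reading comes with each control period).
- cams.camera(name): name is "scene" or "side" or "wrist"; returns a dict with "frame" (384x512x3 uint8, blue, green, red), "vfov" (degrees; the focal length in pixels is half the picture's height over the tangent of half this angle, whatever the lens; pixels are square), "cx", "cy" (the principal point, pixels), "pose" (4x4, takes a point from camera to world coordinates). Camera axes: x right, y down, z forward; pixel columns grow to the right and rows downward; lengths in m; the calibration is good to about 2 mm. A picture is of the moment at which its call begins. There is no depth.
- env.sign_off(): hands the job in; it is judged then, once.
Trained networks look in a picture, given as the dict that the camera call returned (one of the last four; its "shot" number tells which), for a name from the list of things; names that differ only in an ending like _2 or _b are one class to them, and where a whole thing is asked for, a point or a joint stands for the part that bears it (a point fixed in the world has none). Each returns a list of dicts, best first, with "p" (0 to 1); they miss things now and then, are a little off and sometimes report something else, mostly with a low value. They report only what shows in the picture. A call takes as long as a camera call. They do not tell look-alikes from the thing itself.
- nets.search_frame(target, picture): "xy" ([column, row] in pixels, amid what is visible of it).
- nets.mark_of(target, picture): "xy" ([column, row] in pixels: a listed point, or the origin of a listed thing).
The state is a dict: "time": time; "joint_positions": joint angles; "joint_vel": joint speeds; "joint_torque": joint torques, N m; "eef_pos": TCP position; "tool_rot": TCP orientation; "contact_force": force on the tool from outside, world axes, zero at the start; "ft_torque": the same for the moment, N m; "finger_gap": finger opening in m; "gripper_force": force on a finger pad.
Only numpy, scipy, OpenCV 4.12 (cv2) and the standard library are available. Lean on these libraries where they do the work, as an engineer would, in place of code of your own. Each camera call takes 0.05 s, during which the arm holds its last target. There are 200 camera calls.

### The job

One round port of the low water bath is open, and its loose blue cover lies beside it on the steel deck. Without picking the cover up, push it with the fingertips across the deck and over the rim of the orange-ringed port until it drops in and lies flat and flush, fully home. Then press the green start button on the bath's black strip all the way down and let go, leaving the temperature probe and everything else where it stands.

Things in the scene. Friction and masses are not known exactly. Their poses are not given: they have to be found in the camera images.
- bath: Low white water bath with a flat steel deck, fixed to the table: 280 mm (its x) by 400 mm (its y), deck 130 mm above the table. Origin: centre of its underside, on the table; z up. The deck has two round ports centred at x = 20 mm, y = +80 mm and y = -80 mm of this frame; one is open, in the other sits the temperature probe (which is which varies). Apart from the ports, the button, the probe, the vial and the cover the deck is bare and level.
- seat (a point): Centre of the flat black floor of the open port, 10 mm below the deck; z up. The port is a round recess 65 mm in diameter and 10 mm deep with a flat floor (a 17 mm hole for the probe stem passes on down through its middle). A thin orange ring, 74 mm in diameter, is painted on the deck around the open port (look only; it stands 1.5 mm proud but touches nothing).
- cover: Loose blue plastic disc with a small white dot at its centre, 60 mm in diameter and 10 mm thick, about 80 g. Origin: centre of its underside, z up through its thickness. It starts lying flat on the deck on the robot's side of the ports, over neither of them. Home, its underside rests on the port floor and its top is flush with the deck.
- start (a joint): Travel of the green round push button (28 mm across), 0 = up, 0.006 m = fully down; sprung, needs about 4 N for full travel, and comes up by itself.
- start_top (a point): Centre of the top face of the green start button, z up; it is pressed straight down. It sits in a small black housing on the black strip along the bath's -y edge, at x = -20 mm, y = -163 mm of the bath's frame.
- probe: Loose temperature probe seated in the other port: grey disc 60 mm across and 10 mm thick, black neck, white 30 by 46 mm head whose top is 66 mm above its origin (56 mm above the deck), thin steel stem below. Origin: centre of the disc's underside, on the port floor 10 mm below the deck. To be left alone.
- vial: Small jar with red lid, 32 mm across and 65 mm high, standing loose on the deck near its far +y corner. Origin: centre of its underside. To be left alone.
- tube_rack: Blue test tube rack with capped tubes, 100 by 220 mm and 119 mm high, standing on the table to the robot's left. Origin: centre of its underside. To be left alone.
- wash_bottle: White bottle with red cap, 70 mm across, 170 mm high, on the table to the robot's right. Origin: centre of its underside. To be left alone.
- beaker: Glass beaker, 80 mm across, 100 mm high, on the table to the robot's right. Origin: centre of its underside. To be left alone.
- timer: Yellow lab timer lying on the table to the left in front of the robot, 60 by 75 by 22 mm. Origin: centre of its underside. To be left alone.
There are look-alikes about, which are no part of the job. What is meant by the cover is not pink, and is the larger of those in its own colour.

How it is judged:
By the outcome, as a careful person would: the job done as asked, in the order asked, and still so for the second after the job is handed in, with the robot touching nothing.
It also fails if it takes over 42 s, if anything falls off the work surface, if the arm or the gripper's body presses on something with over 40 N, if the wrist force passes 120 N, or if a joint passes its speed limit or range.

## Working session

There is one attempt and no reset: what is moved stays moved. The work goes in short steps, Python scripts to look and compute and a tool call to move; the robot and the scene stay as the last step left them, time stands still between calls to the robot, and variables do not carry over. Pictures are saved under pics/ and viewed, at most 10 in all, crops included, and the job is handed in when it is done.

Besides the shell and the picture viewer there is one more tool, called as name(argument=value, ...), one argument or row to a line, values as JSON. play_rows: Moves the arm, as the interface text tells. Its arguments: {"type":"object","properties":{"moves":{"type":"array"},"grip_force":{"type":"number"}},"required":["moves"]}

```bash
mkdir -p pics
cat > h.py <<'E'
import numpy as np, cv2
from cell import env, cams, nets
def K(c):
    f=c["frame"].shape[0]/2/np.tan(np.radians(c["vfov"])/2); return f
def px2z(c,xy,z):
    d=np.array([(xy[0]-c["cx"])/K(c),(xy[1]-c["cy"])/K(c),1.]); P=c["pose"]
    d=P[:3,:3]@d; o=P[:3,3]; return o+d*(z-o[2])/d[2]
def proj(c,p):
    P=c["pose"]; q=P[:3,:3].T@(np.array(p)-P[:3,3]); return [K(c)*q[0]/q[2]+c["cx"],K(c)*q[1]/q[2]+c["cy"]]
E
python3 - <<'E'
from h import *
s=env.read_state(); print(s["time"],s["eef_pos"],s["tool_rot"],s["contact_force"],s["finger_gap"])
ims=[]
for n in("scene","side"):
    c=cams.camera(n); ims.append(c["frame"]); print(n,c["pose"].round(3).tolist(),c["vfov"])
    for t,z in(("cover",.13),("seat",.12),("start_top",.14),("probe",.12),("vial",.13),("bath",0)):
        print(t,[(np.round(r["xy"]).tolist(),round(r["p"],2),px2z(c,r["xy"],z)[:2].round(3).tolist()) for r in nets.mark_of(t,c)[:4]])
    cv2.imwrite(f"pics/{n}.png",c["frame"])
E
```

```text
0.0 [0.20692392 0.58919051 0.25222245] [[ 9.43407007e-01 -3.31636523e-01 -6.60572251e-04]
 [-3.31637176e-01 -9.43404758e-01 -2.06074612e-03]
 [ 6.02316724e-05  2.16319264e-03 -9.99997658e-01]] [-0.4320233  -0.44115296  0.3130064 ] 0.08514210171302813
scene [[0.748, 0.496, -0.442, 1.144], [0.664, -0.564, 0.491, -0.7], [-0.005, -0.66, -0.751, 1.198], [0.0, 0.0, 0.0, 1.0]] 43.489569767550094
cover [([256.0, 214.0], 0.76, [0.553, -0.077]), ([227.0, 194.0], 0.74, [0.438, -0.077]), ([189.0, 289.0], 0.55, [0.588, -0.366])]
seat [([298.0, 198.0], 0.42, [0.597, 0.057])]
start_top []
probe [([278.0, 236.0], 0.94, [0.643, -0.087]), ([281.0, 241.0], 0.66, [0.661, -0.095]), ([144.0, 301.0], 0.16, [0.523, -0.46])]
vial [([331.0, 181.0], 0.78, [0.637, 0.168]), ([279.0, 239.0], 0.58, [0.657, -0.097])]
bath [([281.0, 236.0], 0.59, [0.597, -0.014])]
side [[0.99, -0.078, 0.118, 0.371], [-0.141, -0.535, 0.833, -1.126], [-0.002, -0.841, -0.54, 0.872], [0.0, 0.0, 0.0, 1.0]] 55.91317024361162
cover [([206.0, 224.0], 0.64, [0.351, -0.143]), ([261.0, 208.0], 0.62, [0.548, -0.076]), ([261.0, 291.0], 0.53, [0.487, -0.459]), ([268.0, 192.0], 0.19, [0.594, 0.03])]
seat [([269.0, 191.0], 0.51, [0.6, 0.048])]
start_top [([292.0, 216.0], 0.47, [0.645, -0.154])]
probe [([287.0, 209.0], 0.48, [0.644, -0.08])]
vial [([271.0, 175.0], 0.66, [0.629, 0.155])]
bath [([270.0, 227.0], 0.62, [0.594, -0.022]), ([291.0, 219.0], 0.38, [0.687, 0.016])]
```

View pics/scene.png

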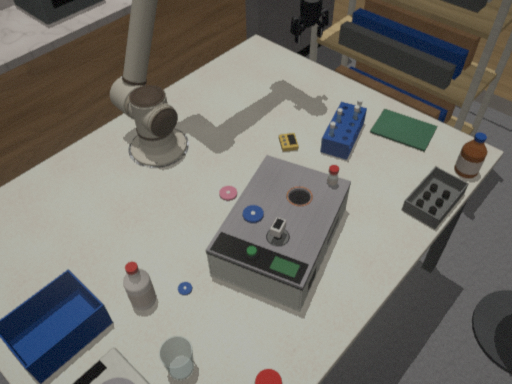

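View pics/side.png

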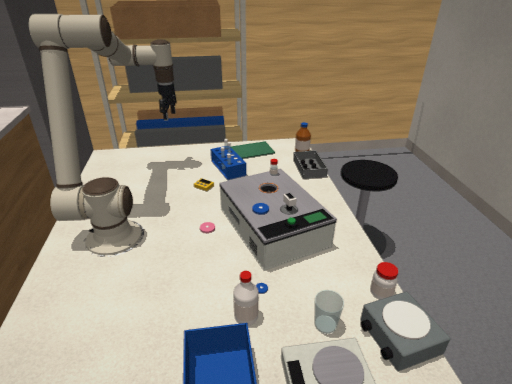

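The open port is at about (299,197) in the scene picture and (269,189) in the side one. The cover is at (253,213) and (261,209), the probe at (278,232), and the button at (251,251) and (292,222). The pink disc and the small blue disc on the table are look-alikes.

```bash
cat >> h.py <<'E'
def blob(c,lo,hi,box,z,show=True):
    x0,y0,x1,y1=box; h=cv2.cvtColor(c["frame"],cv2.COLOR_BGR2HSV)[y0:y1,x0:x1]
    m=cv2.inRange(h,np.array(lo),np.array(hi)); ys,xs=np.nonzero(m)
    if len(xs)<3: return None
    pts=np.array([px2z(c,(x+x0,y+y0),z)[:2] for x,y in zip(xs,ys)])
    (cx,cy),r=cv2.minEnclosingCircle(pts.astype(np.float32))
    return len(xs),pts.mean(0).round(4).tolist(),[round(cx,4),round(cy,4),round(r,4)]
E
python3 - <<'E'
from h import *
for n,b in(("scene",dict(cov=(238,200,270,225),ring=(283,182,318,212),but=(240,240,262,260))),("side",dict(cov=(248,198,275,218),ring=(256,178,285,198),but=(282,214,300,230)))):
    c=cams.camera(n)
    print(n,"cov",blob(c,(100,120,50),(125,255,255),b["cov"],.14),"ring",blob(c,(3,70,40),(22,255,255),b["ring"],.1315),"green",blob(c,(40,90,40),(85,255,255),b["but"],.145))
    ims=[]
    f=c["frame"][150:270,200:350]; cv2.imwrite(f"pics/{n}_crop.png",cv2.resize(f,None,fx=5,fy=5,interpolation=cv2.INTER_CUBIC)[:600,:750])
E
```

```text
scene cov (232, [0.5492, -0.0854], [0.5488, -0.0847, 0.029]) ring (90, [0.6047, 0.0549], [0.6014, 0.0586, 0.0385]) green (80, [0.6329, -0.1826], [0.6334, -0.1826, 0.0152])
side cov (136, [0.5452, -0.0896], [0.5466, -0.0888, 0.0327]) ring (60, [0.5968, 0.0516], [0.5987, 0.0572, 0.0398]) green (53, [0.6337, -0.1844], [0.6366, -0.1854, 0.0195])
```

View pics/scene_crop.png

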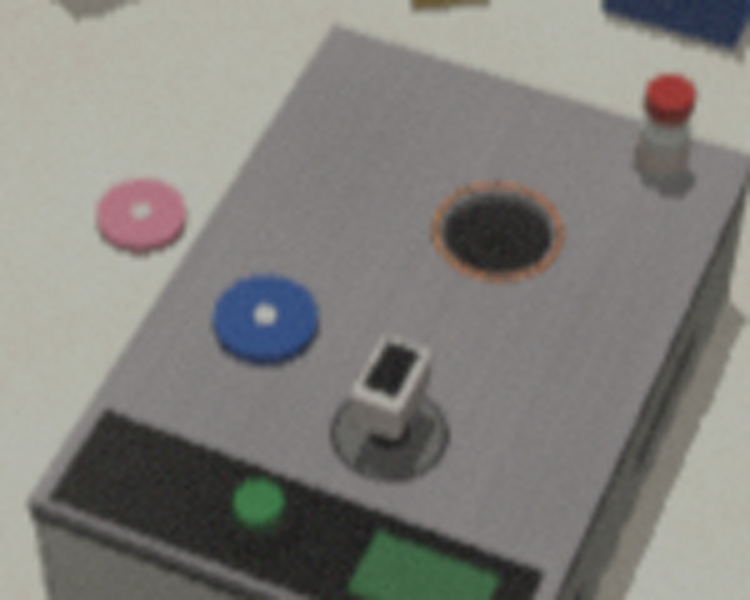

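play_rows(
  moves=[3.4, 3.65, 0, 0, 47, 6.8, 7.3, 0, 0, 47, 10.2, 10.95, 0, 0, 47, 13.6, 14.6, 0, 0, 47, 13.6, 14.6, 0, 0, 47],
  grip_force=30,
)

```text
time: 1.22
eef_pos: [0.2875, 0.4041, 0.2535]
tool_rot: [[0.943, -0.332, -0.0], [-0.332, -0.943, -0.0], [-0.0, 0.0, -1.0]]
contact_force: [0.5, 0.5, -0.6]
finger_gap: 0.0401
gripper_force: 0.0
```

play_rows(
  moves=[3.4, 3.65, 0, 0, 47, 6.8, 7.3, 0, 0, 47, 10.2, 10.95, 0, 0, 47, 13.6, 14.6, 0, 0, 47, 13.6, 14.6, 0, 0, 47],
)

```text
time: 1.63
eef_pos: [0.3672, 0.2215, 0.2537]
tool_rot: [[0.943, -0.332, 0.001], [-0.332, -0.943, 0.001], [0.0, -0.001, -1.0]]
contact_force: [0.1, 0.4, -0.0]
finger_gap: 0.0401
gripper_force: 0.0
```

play_rows(
  moves=[3.4, 3.65, 0, 0, 47, 6.8, 7.3, 0, 0, 47, 10.2, 10.95, 0, 0, 47, 13.6, 14.6, 0, 0, 47, 13.6, 14.6, 0, 0, 47],
)

```text
time: 2.05
eef_pos: [0.4474, 0.0387, 0.2538]
tool_rot: [[0.943, -0.332, 0.001], [-0.332, -0.943, 0.0], [0.001, -0.001, -1.0]]
contact_force: [0.8, 0.6, -0.8]
finger_gap: 0.0403
gripper_force: 0.0
```

play_rows(
  moves=[3.4, 3.65, 0, 0, 47, 6.8, 7.3, 0, 0, 47, 10.2, 10.95, 0, 0, 47, 13.6, 14.6, 0, 0, 47, 13.6, 14.6, 0, 0, 47],
)

```text
time: 2.47
eef_pos: [0.5276, -0.1444, 0.2534]
tool_rot: [[0.943, -0.333, 0.001], [-0.333, -0.943, -0.0], [0.001, 0.0, -1.0]]
contact_force: [0.3, 0.1, -0.0]
finger_gap: 0.0397
gripper_force: 0.0
```

play_rows(
  moves=[0, 0, 0, 0.11, 47, 0, 0, 0, 0.22, 47, 0, 0, 0, 0.33, 47, 0, 0, 0, 0.44, 47, 0, 0, 0, 0.53, 47],
)

```text
time: 2.88
eef_pos: [0.5268, -0.1419, 0.2533]
tool_rot: [[0.642, -0.767, 0.0], [-0.767, -0.642, 0.0], [0.0, -0.0, -1.0]]
contact_force: [0.3, -0.5, -0.5]
finger_gap: 0.04
gripper_force: 0.0
```

Direction correct; finish the turn.

play_rows(
  moves=[0, 0, 0, 0.11, 47, 0, 0, 0, 0.22, 47, 0, 0, 0, 0.33, 47, 0, 0, 0, 0.44, 47, 0, 0, 0, 0.53, 47],
)

```text
time: 3.3
eef_pos: [0.5268, -0.1416, 0.2534]
tool_rot: [[0.167, -0.986, 0.0], [-0.986, -0.167, 0.0], [0.0, -0.0, -1.0]]
contact_force: [0.5, 0.7, -0.4]
finger_gap: 0.0401
gripper_force: 0.0
```

play_rows(
  moves=[0, 0, 0, 0.11, 47, 0, 0, 0, 0.22, 47, 0, 0, 0, 0.33, 47, 0, 0, 0, 0.44, 47, 0, 0, 0, 0.52, 47],
)

```text
time: 3.72
eef_pos: [0.5268, -0.1416, 0.2534]
tool_rot: [[-0.345, -0.939, 0.0], [-0.939, 0.345, 0.0], [-0.0, -0.0, -1.0]]
contact_force: [0.1, -0.2, 0.2]
finger_gap: 0.0402
gripper_force: 0.0
```

Run:
```python
from h import *
c=cams.camera("wrist"); print(c["pose"].round(3).tolist(),c["vfov"]); cv2.imwrite("pics/w1.png",c["frame"])
s=env.read_state(); print(s["eef_pos"],s["tool_rot"].round(3).tolist(),s["joint_positions"])
B=(0,0,512,384)
print(blob(c,(100,120,50),(125,255,255),B,.14),blob(c,(3,70,40),(22,255,255),B,.1315),blob(c,(40,90,40),(85,255,255),B,.145))
for t in("cover","seat","start_top","probe"):print(t,[(np.round(r["xy"]).tolist(),round(r["p"],2)) for r in nets.mark_of(t,c)[:3]])
```

```text
[[-0.939, 0.327, 0.108, 0.499], [0.345, 0.891, 0.294, -0.218], [-0.0, 0.314, -0.949, 0.374], [0.0, 0.0, 0.0, 1.0]] 59.18060760211343
[ 0.52681514 -0.14160064  0.25342679] [[-0.346, -0.938, 0.0], [-0.938, 0.346, 0.0], [-0.0, -0.0, -1.0]] [ 3.47085273e-02  2.49574747e-01 -1.88350992e-01 -1.33546739e-05
 -1.13264147e+00 -3.88279298e-01]
(3985, [0.5439, -0.0874], [0.5442, -0.0867, 0.0316]) None (4516, [0.6827, -0.1688], [0.6788, -0.1642, 0.0661])
cover [([256.0, 263.0], 0.75), ([432.0, 215.0], 0.69)]
seat []
start_top [([88.0, 193.0], 0.89)]
probe [([142.0, 282.0], 0.96)]
```

View pics/w1.png

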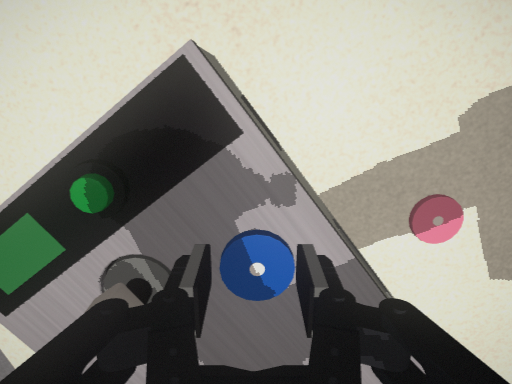

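The wrist view shows the cover's dot at (257,269), straight ahead of the fingers along the push direction. The button is at (92,193) and the probe's disc is around (140,280). I'll measure these more precisely.

Run:
```python
from h import *
c=cams.camera("wrist")
print("dot",px2z(c,(257,269),.14), "net",px2z(c,(256,263),.13))
print("green",blob(c,(40,90,40),(85,255,255),(60,165,120,220),.145),px2z(c,(88,193),.145))
print("probe",px2z(c,(142,282),.12))
T=np.array(env.read_state()["tool_rot"]); p=env.read_state()["eef_pos"]
for t in((.544,-.087,.13),(.6,.057,.13)): print((T.T@(np.array(t)-p)).round(4))
# fit bath pose from port, button
```

```text
dot [ 0.54439609 -0.08411927  0.14      ] net [ 0.54521221 -0.08394522  0.13      ]
green (1393, [0.6339, -0.1859], [0.6341, -0.186, 0.0166]) [ 0.6362948  -0.18603256  0.145     ]
probe [ 0.646413   -0.09437967  0.12      ]
[-0.0572  0.0023  0.1233]
[-0.2117 -0.0016  0.1233]
```

play_rows(
  moves=[0, 0.1, 3, 0, 47, 0, 0.1, 6, 0, 47, 0, 0.1, 8.5, 0, 47, 0, 0.1, 9.5, 0, 47, 0, 0.1, 9.5, 0, 47],
)

```text
time: 4.43
eef_pos: [0.5244, -0.1413, 0.1559]
tool_rot: [[-0.34, -0.941, -0.006], [-0.941, 0.34, 0.0], [0.002, 0.005, -1.0]]
contact_force: [0.5, -0.5, 0.5]
finger_gap: 0.04
gripper_force: 0.0
```

play_rows(
  moves=[0, 0, 0.1, 0, 47, 0, 0, 0.2, 0, 47, 0, 0, 0.3, 0, 47, 0, 0, 0.3, 0, 47, 0, 0, 0.3, 0, 47],
)

```text
time: 4.85
eef_pos: [0.5263, -0.1413, 0.1562]
tool_rot: [[-0.34, -0.94, 0.002], [-0.94, 0.34, 0.0], [-0.001, -0.002, -1.0]]
contact_force: [-0.3, -0.1, 0.6]
finger_gap: 0.0402
gripper_force: 0.0
```

play_rows(
  moves=[0, 0, 0.1, 0, 47, 0, 0, 0.2, 0, 47, 0, 0, 0.2, 0, 47, 0, 0, 0.2, 0, 47],
)

```text
time: 5.18
eef_pos: [0.5258, -0.1413, 0.1533]
tool_rot: [[-0.34, -0.94, -0.0], [-0.94, 0.34, -0.0], [0.0, 0.0, -1.0]]
contact_force: [-0.4, -0.1, 0.3]
finger_gap: 0.04
gripper_force: 0.0
```

play_rows(
  moves=[0, 0, 0.1, 0, 47, 0, 0, 0.2, 0, 47, 0, 0, 0.2, 0, 47, 0, 0, 0.2, 0, 47],
)

```text
time: 5.52
eef_pos: [0.5258, -0.1413, 0.1512]
tool_rot: [[-0.34, -0.94, -0.0], [-0.94, 0.34, -0.0], [0.0, 0.0, -1.0]]
contact_force: [-0.3, 0.8, 0.1]
finger_gap: 0.0399
gripper_force: 0.0
```

play_rows(
  moves=[0, 0, 0.1, 0, 47, 0, 0, 0.2, 0, 47, 0, 0, 0.2, 0, 47],
)

```text
time: 5.77
eef_pos: [0.526, -0.1413, 0.1505]
tool_rot: [[-0.34, -0.941, 0.0], [-0.941, 0.34, -0.0], [0.0, -0.001, -1.0]]
contact_force: [-2.3, 1.8, 7.0]
finger_gap: 0.0401
gripper_force: 3.3
```

play_rows(
  moves=[0, 0, -0.4, 0, 47, -1, 0, -0.4, 0, 47, -2, 0, -0.4, 0, 47, -3, 0, -0.4, 0, 47, -4, 0, -0.4, 0, 47],
)

```text
time: 6.18
eef_pos: [0.5397, -0.1025, 0.1531]
tool_rot: [[-0.34, -0.941, -0.001], [-0.941, 0.34, -0.0], [0.0, 0.001, -1.0]]
contact_force: [-0.2, -0.7, 0.4]
finger_gap: 0.0401
gripper_force: 0.4
```

play_rows(
  moves=[-1, 0, 0, 0, 47, -2, 0, 0, 0, 47, -3, 0, 0, 0, 47, -4, 0, 0, 0, 47, -5, 0, 0, 0, 47],
)

```text
time: 6.6
eef_pos: [0.5568, -0.0555, 0.1532]
tool_rot: [[-0.34, -0.94, -0.0], [-0.94, 0.34, 0.0], [0.0, 0.0, -1.0]]
contact_force: [0.7, -0.9, -0.5]
finger_gap: 0.0397
gripper_force: 0.3
```

play_rows(
  moves=[-1, 0, 0, 0, 47, -2, 0, 0, 0, 47, -3, 0, 0, 0, 47, -3, 0, 0, 0, 47, -3, 0, 0, 0, 47],
)

```text
time: 7.02
eef_pos: [0.5669, -0.0278, 0.1533]
tool_rot: [[-0.339, -0.941, 0.0], [-0.941, 0.339, 0.0], [-0.0, -0.0, -1.0]]
contact_force: [-0.4, 0.2, 0.2]
finger_gap: 0.0401
gripper_force: 0.0
```

```bash
cat > look.py <<'E'
from h import *; import sys
tag=sys.argv[1]
c=cams.camera("wrist"); w=c["frame"]; s=cams.camera("scene"); a=s["frame"][170:250,230:330]
print(blob(c,(100,120,50),(125,255,255),(0,0,512,384),.14),blob(c,(3,70,40),(22,255,255),(0,0,512,384),.1315))
print("scene",blob(s,(100,120,50),(125,255,255),(235,180,330,228),.14),blob(s,(3,70,40),(22,255,255),(283,182,318,212),.1315))
a=cv2.resize(a,(400,320),interpolation=cv2.INTER_CUBIC); w=cv2.resize(w,(400,300))
cv2.imwrite(f"pics/{tag}.png",np.hstack([np.vstack([w,np.zeros((20,400,3),np.uint8)]),a]))
st=env.read_state(); print(st["time"],st["eef_pos"],st["contact_force"]); T=np.array(st["tool_rot"])
for q in((.6,.058,.13),(.634,-.185,.145)): print((T.T@(np.array(q)-st["eef_pos"])).round(4))
E
python3 look.py p1
```

```text
(8630, [0.5768, -0.0003], [0.5776, 0.0023, 0.0317]) (12, [0.6125, 0.0222], [0.6128, 0.0226, 0.0015])
scene (80, [0.5967, 0.011], [0.5849, 0.0053, 0.0292]) (81, [0.6084, 0.0627], [0.6014, 0.0585, 0.0395])
7.1167 [ 0.56658177 -0.02851925  0.15329471] [0.08599654 0.13502416 0.02147216]
[-0.0927 -0.002   0.0233]
[ 0.1242 -0.1166  0.0083]
```

View pics/p1.png

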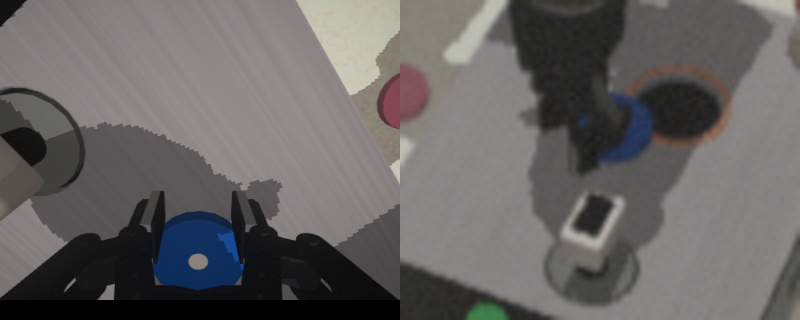

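play_rows(
  moves=[-0.6, -0.1, 0, 0, 47, -1.2, -0.15, 0, 0, 47, -1.8, -0.2, 0, 0, 47, -2.4, -0.2, 0, 0, 47, -3, -0.2, 0, 0, 47],
)

```text
time: 7.53
eef_pos: [0.579, -0.0003, 0.1533]
tool_rot: [[-0.34, -0.94, -0.0], [-0.94, 0.34, -0.0], [0.0, 0.0, -1.0]]
contact_force: [-0.7, -1.1, -0.7]
finger_gap: 0.0401
gripper_force: 0.3
```

play_rows(
  moves=[-0.5, 0, 0, 0, 47, -1, 0, 0, 0, 47, -1.5, 0, 0, 0, 47, -2, 0, 0, 0, 47, -2, 0, 0, 0, 47],
)

```text
time: 7.95
eef_pos: [0.5861, 0.0188, 0.1534]
tool_rot: [[-0.339, -0.941, 0.001], [-0.941, 0.339, 0.0], [-0.001, -0.001, -1.0]]
contact_force: [-0.2, 0.3, -0.6]
finger_gap: 0.0405
gripper_force: 0.0
```

play_rows(
  moves=[-0.3, 0, 0, 0, 47, -0.6, 0, 0, 0, 47, -0.8, 0, 0, 0, 47, -0.8, 0, 0, 0, 47, -0.8, 0, 0, 0, 47],
)

```text
time: 8.37
eef_pos: [0.5883, 0.0255, 0.1533]
tool_rot: [[-0.34, -0.94, 0.0], [-0.94, 0.34, 0.0], [-0.0, -0.0, -1.0]]
contact_force: [0.5, -0.2, -0.1]
finger_gap: 0.0404
gripper_force: 0.0
```

```bash
python3 look.py p2
```

```text
(7968, [0.5962, 0.0473], [0.5959, 0.0483, 0.0287]) (839, [0.5954, 0.0417], [0.5989, 0.0573, 0.0385])
scene (50, [0.6257, 0.0512], [0.6198, 0.051, 0.0222]) (55, [0.6124, 0.0618], [0.602, 0.0582, 0.0388])
8.4667 [0.58829043 0.02537206 0.15334075] [ 0.52000035 -0.62504354  1.05931853]
[-0.0347  0.0001  0.0233]
[ 0.1823 -0.1145  0.0083]
```

View pics/p2.png

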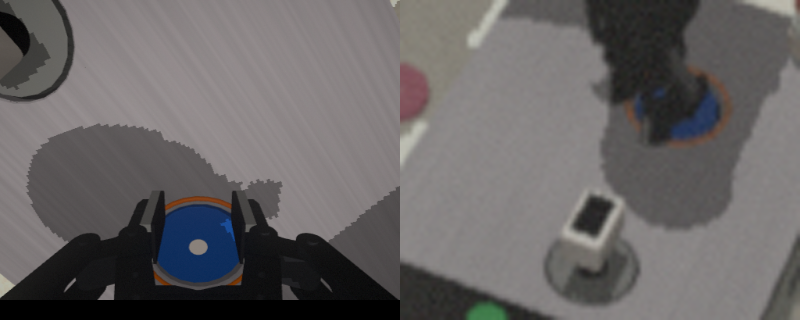

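play_rows(
  moves=[0, 0, -2, 0, 47, 0, 0, -5, 0, 30, 0, 0, -8, 0, 10, 0, 0, -10, 0, 0, 0, 0, -10, 0, 0],
)

```text
time: 8.88
eef_pos: [0.5907, 0.0255, 0.2591]
tool_rot: [[-0.34, -0.941, 0.011], [-0.941, 0.34, 0.001], [-0.005, -0.01, -1.0]]
contact_force: [-0.0, -0.1, 1.3]
finger_gap: -0.0001
gripper_force: 0.0
```

play_rows(
  moves=[3, 0, 0, 0, 0, 6, 0, 0, 0, 0, 6, 0, 0, 0, 0, 6, 0, 0, 0, 0],
)

```text
time: 9.22
eef_pos: [0.5672, -0.0322, 0.2531]
tool_rot: [[-0.342, -0.94, -0.0], [-0.94, 0.342, 0.0], [0.0, 0.0, -1.0]]
contact_force: [0.9, -0.6, 0.7]
finger_gap: -0.0
gripper_force: 0.0
```

```bash
python3 look.py p3
python3 - <<'E'
from h import *
c=cams.camera("wrist")
for z in (.13,.14): print(z,blob(c,(100,120,50),(125,255,255),(0,0,512,384),z),blob(c,(3,70,40),(22,255,255),(0,0,512,384),z+.0015))
E
```

```text
None (371, [0.5329, 0.0925], [0.517, 0.121, 0.1423])
scene (185, [0.6069, 0.0495], [0.6072, 0.0486, 0.0281]) (84, [0.6021, 0.0598], [0.6014, 0.0585, 0.0395])
9.3167 [ 0.56793472 -0.03090278  0.25303222] [ 1.06600451  0.03026695 -0.99755253]
[-9.45e-02  1.00e-04  1.23e-01]
[ 0.1224 -0.1146  0.108 ]
0.13 None (372, [0.5357, 0.0893], [0.5164, 0.122, 0.1433])
0.14 None (372, [0.5359, 0.0812], [0.5174, 0.1125, 0.1374])
```

View pics/p3.png

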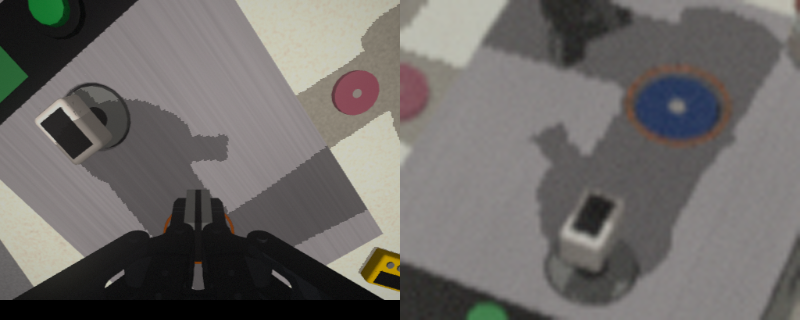

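The scene crop shows the cover lying inside the orange ring, with its dot at (677,105) and the ring centred near (681,105). I'll check the height and centring from both cameras.

Run:
```python
from h import *
for n,bc,br in(("scene",(283,182,318,212),(283,182,318,212)),("side",(252,175,288,202),(252,175,288,202))):
    c=cams.camera(n)
    h=cv2.cvtColor(c["frame"],cv2.COLOR_BGR2HSV)
    for lo,hi,z in(((100,120,40),(125,255,255),.13),((100,120,40),(125,255,255),.135),((3,60,40),(22,255,255),.1315)):
        m=np.zeros(h.shape[:2],np.uint8); x0,y0,x1,y1=bc
        m[y0:y1,x0:x1]=cv2.inRange(h,np.array(lo),np.array(hi))[y0:y1,x0:x1]
        P=np.array([px2z(c,(x,y),z)[:2] for y,x in zip(*np.nonzero(m))],np.float32)
        hull=cv2.convexHull(P*1000); e=cv2.fitEllipse(hull); print(n,z,len(P),np.round(e[0],1),np.round(e[1],1),round(e[2]))
```

```text
scene 0.13 187 [601.8  56.9] [51.8 55.8] 124
scene 0.135 187 [604.2  53.3] [52.2 55.5] 121
scene 0.1315 104 [601.4  58.5] [75.8 78.8] 35
side 0.13 81 [599.5  58.3] [53.7 56.8] 101
side 0.135 81 [597.7  50.5] [52.7 55.6] 92
side 0.1315 51 [599.3  56.2] [77.3 79.1] 99
```

Both cameras agree at z = 0.13: the cover is centred in the ring to within 2 mm, so it is flush. Next is the button.

play_rows(
  moves=[2.5, -2.3, 0, 0, 0, 5, -4.6, 0, 0, 0, 7.5, -6.9, 0, 0, 0, 10, -9.2, 0, 0, 0, 12.2, -11.4, 0, 0, 0],
)

```text
time: 9.88
eef_pos: [0.6345, -0.1855, 0.253]
tool_rot: [[-0.339, -0.941, -0.0], [-0.941, 0.339, -0.0], [0.0, 0.0, -1.0]]
contact_force: [0.7, 0.4, 0.5]
finger_gap: 0.0001
gripper_force: 0.0
```

play_rows(
  moves=[0, 0, 2.5, 0, 0, 0, 0, 5, 0, 0, 0, 0, 7, 0, 0, 0, 0, 7.5, 0, 0, 0, 0, 7.5, 0, 0],
)

```text
time: 10.3
eef_pos: [0.633, -0.184, 0.1762]
tool_rot: [[-0.339, -0.941, -0.004], [-0.941, 0.339, 0.0], [0.001, 0.004, -1.0]]
contact_force: [0.4, -0.1, -0.2]
finger_gap: 0.0001
gripper_force: 0.0
```

```bash
python3 look.py p4
```

```text
None None
scene (204, [0.6068, 0.05], [0.6069, 0.0498, 0.0287]) (69, [0.6015, 0.0609], [0.6014, 0.0586, 0.0385])
10.4 [ 0.6346221  -0.18418762  0.17945878] [-0.66706924 -0.44454486  0.3735404 ]
[-0.2161  0.1148  0.0492]
[0.001  0.0004 0.0345]
```

View pics/p4.png

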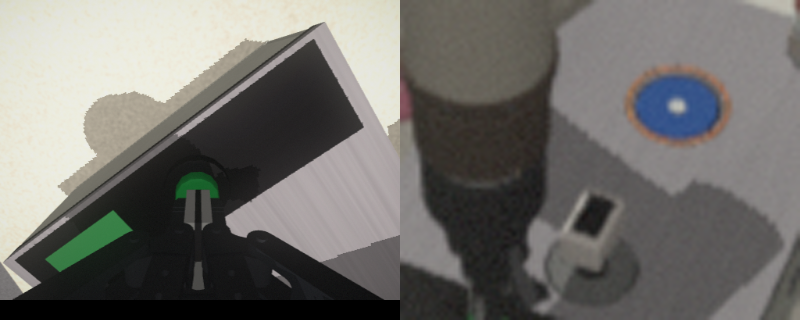

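Fingertips are right over the button; cover flat in the ring. Descending.

play_rows(
  moves=[0, 0, 0.3, 0, 0, 0, 0, 0.6, 0, 0, 0, 0, 0.8, 0, 0, 0, 0, 0.8, 0, 0, 0, 0, 0.8, 0, 0],
)

```text
time: 10.82
eef_pos: [0.6345, -0.1843, 0.1714]
tool_rot: [[-0.34, -0.941, 0.003], [-0.941, 0.34, -0.0], [-0.001, -0.003, -1.0]]
contact_force: [1.9, 2.4, 2.3]
finger_gap: -0.0002
gripper_force: 1.2
```

play_rows(
  moves=[0, 0, 0.1, 0, 0, 0, 0, 0.2, 0, 0, 0, 0, 0.3, 0, 0, 0, 0, 0.3, 0, 0, 0, 0, 0.3, 0, 0],
)

```text
time: 11.23
eef_pos: [0.6345, -0.1844, 0.1682]
tool_rot: [[-0.34, -0.941, 0.002], [-0.941, 0.34, -0.0], [-0.001, -0.002, -1.0]]
contact_force: [2.7, 1.8, 5.3]
finger_gap: 0.0004
gripper_force: 2.5
```

play_rows(
  moves=[0, 0, 0.1, 0, 0, 0, 0, 0.2, 0, 0, 0, 0, 0.3, 0, 0, 0, 0, 0.3, 0, 0, 0, 0, 0.3, 0, 0],
)

```text
time: 11.65
eef_pos: [0.6345, -0.1844, 0.1679]
tool_rot: [[-0.339, -0.941, 0.004], [-0.941, 0.339, -0.001], [-0.0, -0.004, -1.0]]
contact_force: [-1.5, 3.1, 15.4]
finger_gap: -0.0003
gripper_force: 7.2
```

Bottomed out (15 N, no further motion). Release.

play_rows(
  moves=[0, 0, -1, 0, 0, 0, 0, -3, 0, 0, 0, 0, -6, 0, 0, 0, 0, -9, 0, 0, 0, 0, -10, 0, 0],
)

```text
time: 12.07
eef_pos: [0.634, -0.1854, 0.2682]
tool_rot: [[-0.34, -0.94, 0.004], [-0.94, 0.34, -0.002], [0.001, -0.004, -1.0]]
contact_force: [0.2, -0.4, 1.0]
finger_gap: -0.0002
gripper_force: 0.0
```

play_rows(
  moves=[0, 0, 0, 0, 0, 0, 0, 0, 0, 0, 0, 0, 0, 0, 0, 0, 0, 0, 0, 0, 0, 0, 0, 0, 0],
)

```text
time: 12.48
eef_pos: [0.6329, -0.1844, 0.2623]
tool_rot: [[-0.34, -0.94, -0.004], [-0.94, 0.34, 0.0], [0.001, 0.004, -1.0]]
contact_force: [-0.4, 0.6, -0.1]
finger_gap: -0.0005
gripper_force: 0.0
```

```bash
python3 look.py p5
```

```text
None (3, [0.5871, 0.0207], [0.5871, 0.0207, 0.001])
scene (203, [0.607, 0.0502], [0.6068, 0.0501, 0.0288]) (67, [0.6015, 0.0609], [0.6014, 0.0586, 0.0385])
12.5833 [ 0.63326716 -0.18444545  0.26310133] [ 0.19252509  0.09451732 -0.32838954]
[-0.2168  0.1135  0.1332]
[ 0.0002 -0.0011  0.1181]
```

View pics/p5.png

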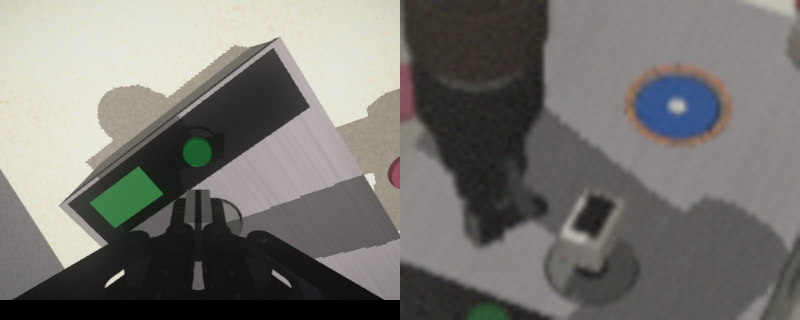

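The cover is home in the ring, the button is free and the probe hasn't moved. The arm is clear of everything, so I'm handing in.

```bash
python3 -c "
from cell import env
print(env.sign_off())"
```

```text
the job is handed in; nothing more can be done
None
```

I pushed the blue cover into the orange-ringed port, where the cameras show it flat and flush. I then pressed the green button until it stopped and released it, and handed the job in at about 12.6 s; no verdict was returned.

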